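# Lock a folded tray in the cam fixture

## Robot

A 7-joint arm with a two-finger parallel gripper is mounted at the origin on the work surface. World frame = base frame: x ahead of the robot, y to its left, z up, the work surface at z = 0. Lengths are in m, angles in degrees, forces in N, time in s.
With the tool pointing down it reaches from about 0.425 to 0.875 m from the base axis. Payload 4.7 kg.
Tool frame: the origin (TCP) lies midway between the tips of the shut fingers; the grasp point (between the pads) lies 19 mm behind it (env.grip_depth is the distance from the TCP to the grasp point, in m); z points along the fingers, y is the line along which they close (so a half turn about z gives the same grasp; the last joint's range is limited). The gripper opens to 87 mm and grips with 3 to 60 N. Pads are 19 mm wide; open, the fingers measure 117 mm over their backs; the gripper's body (75 mm by 190 mm) begins 51 mm behind the grasp point.
Start: joints at [-71.958, 18.392, -4.016, 83.108, 1.295, 78.541, -3.26], TCP at [0.193, 0.621, 0.223] pointing down, gripper open.
Joint ranges: [-163.93, 163.93], [-17.29, 119.83], [-79.2, 71.16], [3.27, 140.29], [-89.18, 269.18], [5.43, 117.66], [-154.24, 154.24]. Speed limits (degrees/s): [147.25, 147.25, 180, 180, 180, 180, 180].

## Interface

Orientations are given as [roll, pitch, yaw] about the fixed x, y, z axes, in that order (R = Rz(yaw) Ry(pitch) Rx(roll)).
In Python, from cell import get_obs, optics, env, nets gives the robot as it stands.
- The arm moves only by the shell command python3 -m creep 'ROWS' [FORCE]. ROWS is JSON, a list of rows, each an object of numbers: "wx", "wy", "wz": the turn, a rotation vector about the tool's x, y, z in degrees; "tx", "ty", "tz": the shift along the tool's x, y, z in mm; "gripper": the opening, from -1 (shut) to 1 (fully open). A call has 1 to 5 rows; each row is the pose to reach, as a shift and turn from the pose commanded when the call began, along the tool's axes at that moment; what a row does not reach only later rows make up. A row lasts 1/12 s, in which the tool goes at most 41.7 mm and 7.16 degrees, less where a joint would pass 70% of its speed; a pose out of reach is approached as far as the arm can. A call with a gripper value outside its range is refused whole. The fingers move at their own pace and stop on an object; FORCE is the grip in N (left out, the last holds). Time passes only in rows, so rows that repeat a pose let the fingers close. It gives the time, the measured TCP pose, the force, the opening and the grip force at its end, in the units of the state.
- get_obs(): the state, without advancing time (a new reading comes with each control period).
- optics.read_camera(name): name is "side" or "top" or "wrist"; returns (picture, depth): 420x560x3 uint8, red, green, blue; 420x560 float32, m along the optical axis (not along the pixel's ray), 0 where there is no reading.
- optics.camera_info(name): a dict with "fovy" (degrees; the focal length in pixels is half the picture's height over the tangent of half this angle, whatever the lens; pixels are square), "cx", "cy" (the principal point, pixels), "k1" (the pictures are not rectified: a ray, as slopes to the right and down, at radius r is drawn at 1 + k1 r^2 times it, then the intrinsics apply), "R" (3x3) and "t" (3): a world point X has camera coordinates R X + t; the wrist camera has in their place "tool_from_camera" (4x4, takes a point from camera to tool coordinates, whose origin is the TCP and whose axes are the flange's). Camera axes: x right, y down, z forward; pixel columns grow to the right and rows downward; lengths in m; the calibration is good to about 2 mm. A picture is of the moment at which its call begins: read the wrist's pose just before it. camera_info takes no time and is no camera call.
- env.sign_off(): hands the job in; it is judged then, once.
Trained networks look in the newest picture that a camera, given by its name, has taken for a name from the list of things; names that differ only in an ending like _2 or _b are one class to them, and where a whole thing is asked for, a point or a joint stands for the part that bears it (a point fixed in the world has none). Each returns a list of dicts, best first, with "confidence" (0 to 1); they miss things now and then, are a little off and sometimes report something else, mostly with a low value. They report only what shows in the picture. A call takes as long as a camera call. They do not tell look-alikes from the thing itself.
- nets.look_for(query, camera): "point" ([x, y, z] in m, in world coordinates, good to about 4 mm: the middle of the surface that is visible of it).
- nets.place_of(query, camera): "point" ([x, y, z] in m, in world coordinates, good to about 4 mm: a listed point, or the origin of a listed thing).
The state is a dict: "time_s": time; "qpos": joint angles; "joint_velocities": joint speeds; "effort": joint torques, N m; "tool_pos": TCP position; "tool_rot": TCP orientation; "force": force on the tool from outside, world axes, zero at the start; "wrist_torque": the same for the moment, N m; "grip_width": finger opening in m; "grasp_force": force on a finger pad.
Only numpy, scipy, OpenCV 4.12 (cv2) and the standard library are available. Lean on these libraries where they do the work, as an engineer would, in place of code of your own. Each camera call takes 0.05 s, during which the arm holds its last target. There are 200 camera calls.

## Task

Slide the folded sheet-metal tray along the bed of the green fixture until it is fully home against the dark end stop, with the cam still open. Then swing the red-handled cam lever round until the orange sprung follower drops into the notch of the cam rim and the brass lobe stands behind the tray; leave it locked there and do not disturb the other things on the bench.

Things in the scene. Friction and masses are not known exactly. Their poses are not given: they have to be found in the camera images.
- fixture: Fixed fixture: green bed plate 150 (x) x 290 (y) x 15 mm, from its own y -135 to +155. Origin on the bench surface under x = y = 0; z up; yaw varies by up to 0.45 rad either way. Two guide strips, 8 mm high above the bed, run along y from 12 to 128, inner faces at x = -38 and +38. The blue follower housing (top at 52 mm) stands at x 32, y -115.
- stop_face (a point): Middle of the face of the dark steel end stop, fixed to the fixture at its x 0, y +127.5, 32 mm above the bench; axes as the fixture's. The stop is 110 mm wide, 22 mm thick, top 49 mm above the bench; the face looks to -y.
- tray: Loose folded sheet tray, 0.15 to 0.31 kg: floor 70 (x) x 100 (y) x 3 mm, a lip 30 mm high and 3 mm thick across each y end, x sides open. Origin: centre of underside; axes as the fixture's within 0.05 rad. Lies on the bed (lip tops 45 mm above the bench) between the guides, 12 to 38 mm short of the stop. Shut fingers can push it to +y from inside, on the +y lip (inner face at y +47).
- tray_home (a point): Where the tray's origin is when the tray is fully home, its +y lip touching the stop: in the fixture frame x 0, y 77.5, z 15 mm. Fixed to the fixture; axes as the fixture's.
- cam_axis (a point): Upright axis of the cam, fixed to the fixture at its x 0, y -60, 45 mm above the bench; axes as the fixture's. On it, from below: a brass lobe (height 26 to 38 mm, reaching 86 mm out, directly opposite the lever), the steel rim (radius 40 mm, height 39 to 51 mm) with one notch 5 mm deep, and the dark lever bar (top 63 mm).
- lever_grip (a point): Centre of the upright red handle of the cam lever, 85 mm above the bench and 80 mm out from the cam axis: a round post 18 mm in diameter, from 63 to 100 mm above the bench. Push it sideways or pinch it from above. Turns with the cam.
- cam (a joint): Cam angle in rad, anticlockwise from above, limits 0 and 2.3, starts at 0 to 0.45 (open). From the axis the handle points (2.912 + angle) rad in the fixture frame, from +x towards +y. Past about 1.63 the spring pulls it into the notch, 1.80 (play 0.03), lever to -y, lobe to +y behind the tray. Stays where left; turns with about 1 N at the handle; about 5 N forces it on out of the notch.
- follower (a joint): Slide of the orange sprung follower towards the cam axis, in m: about 0 while its roller rides on the rim, about 0.005 once dropped into the notch. Its own spring (5 to 7 N) moves it, and it climbs out again if the cam is forced on.
- follower_nose (a point): Tip of the follower's roller (8 mm in diameter), 45 mm above the bench, touching the rim; from the cam axis it lies in the fixture-frame direction 300 degrees (x +0.5, y -0.87). Its orange tail with a round head sticks out of the outer side of the blue housing and moves in with it.
- cup: Bystander: clear cup 72 mm across, 75 mm high, beyond the fixture; origin centre of its base. Leave alone.
- brush: Bystander: bench brush lying left of the fixture. Leave alone.
- hammer: Bystander: hammer lying right of the fixture. Leave alone.
- bracket: Bystander: small steel angle bracket 60 x 50 x 30 mm on the robot's side of the fixture. Leave alone.
Mind the look-alikes: they are no part of the job. Leave any brown look-alike of the tray alone.

How it is judged:
By the outcome, as a careful person would: the job done as asked, in the order asked, and still so for the second after the job is handed in, with the robot touching nothing.
It also fails if it takes over 50 s, if anything falls off the work surface, if the arm or the gripper's body presses on something with over 40 N, if the wrist force passes 120 N, or if a joint passes its speed limit or range.

## Working session

There is one attempt and no reset: what is moved stays moved. The work goes in short steps, Python scripts to look and compute and a shell command to move; the robot and the scene stay as the last step left them, time stands still between calls to the robot, and variables do not carry over. Pictures are saved under pics/ and viewed, at most 10 in all, crops included, and the job is handed in when it is done.

```bash
ls; mkdir -p pics; cat > h.py <<'E'
import numpy as np, cv2
from cell import get_obs, optics, env, nets
def shot(c,fn):
    p,d=optics.read_camera(c); cv2.imwrite('pics/'+fn,p[:,:,::-1]); np.savez('pics/'+fn+'.npz',p=p,d=d); return p,d
def world(c,d):
    i=optics.camera_info(c);H,W=d.shape;f=H/2/np.tan(np.radians(i['fovy']/2))
    v,u=np.mgrid[:H,:W]
    a=(u-i['cx'])/f;b=(v-i['cy'])/f;x,y=a.copy(),b.copy()
    for _ in range(8):
        s=1+i['k1']*(x*x+y*y);x,y=a/s,b/s
    P=np.stack([x*d,y*d,d],-1)
    return (P-np.array(i['t']))@np.array(i['R'])
E
python3 - <<'E'
from h import *
o=get_obs();print(o['time_s'],o['tool_pos'],o['tool_rot'])
for c in('top','side'):
    shot(c,c+'1.png')
    for q in('stop_face','tray_home','cam_axis','lever_grip','tray','follower_nose','fixture'):
        print(c,q,[(np.round(r['point'],4).tolist(),round(r['confidence'],2)) for r in nets.place_of(q,c)][:3])
a=cv2.imread('pics/top1.png');b=cv2.imread('pics/side1.png')
E
```

```text
pics
0.0 [0.19244722 0.62026981 0.22142708] [-1.79887866e+02  5.57187213e-03  1.62770560e+02]
top stop_face [([0.629, 0.0687, 0.0261], 0.57), ([0.5196, -0.0921, 0.0833], 0.54)]
top tray_home [([0.626, 0.0163, 0.0165], 0.63)]
top cam_axis [([0.5978, -0.1187, 0.0447], 0.81)]
top lever_grip [([0.5211, -0.0895, 0.0843], 0.78)]
top tray [([0.4431, 0.2144, -0.0002], 0.74), ([0.8326, 0.1212, 0.0007], 0.72), ([0.6125, -0.0124, 0.0134], 0.67)]
top follower_nose [([0.6263, 0.0161, 0.0164], 0.24)]
top fixture [([0.6102, -0.0595, 0.0016], 0.56)]
side stop_face [([0.6284, 0.065, 0.0335], 0.76)]
side tray_home [([0.6182, 0.0259, 0.0119], 0.81)]
side cam_axis [([0.5998, -0.1141, 0.0431], 0.79)]
side lever_grip [([0.523, -0.0893, 0.0833], 0.61), ([0.5384, -0.3303, 0.0039], 0.55)]
side tray [([0.4412, 0.2126, -0.0011], 0.88), ([0.8389, 0.1177, -0.002], 0.82), ([0.6115, -0.0144, 0.0146], 0.67)]
side follower_nose [([0.6125, -0.1567, 0.0432], 0.44)]
side fixture [([0.6059, -0.0588, -0.001], 0.94), ([0.6191, 0.0232, 0.0104], 0.71)]
```

View pics/top1.png

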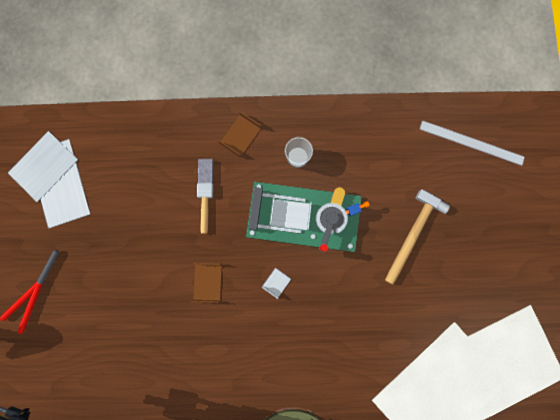

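View pics/side1.png

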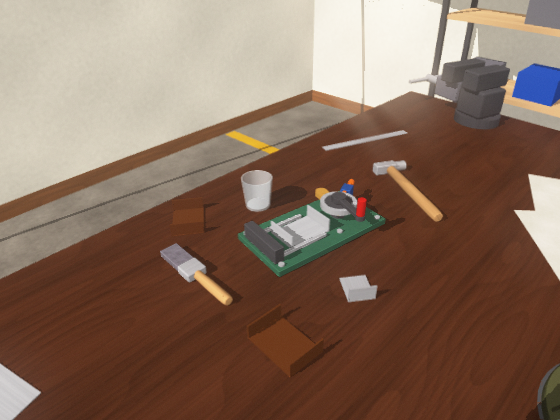

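The tray candidates in the top picture are the brown ones at (240,133) and (207,282) and the bare grey one at (290,214). The grey one lies on the green bed between the guides, so it fits the description; the brown ones are look-alikes. The cam is at (332,218), the red handle at (324,247), the stop at (255,208) and the blue/orange follower at (357,208). Next I confirm this in a crop and fit the fixture pose.

```bash
python3 - <<'E'
from h import *
z=np.load('pics/top1.png.npz');p,d=z['p'],z['d']
cv2.imwrite('pics/crop1.png',cv2.resize(p[165:265,230:380,::-1],None,fx=5,fy=5,interpolation=cv2.INTER_CUBIC))
W=world('top',d);hsv=cv2.cvtColor(p,cv2.COLOR_RGB2HSV)
roi=np.zeros(d.shape,bool);roi[165:265,230:380]=1
g=(hsv[...,0]>60)&(hsv[...,0]<90)&(hsv[...,1]>100)&roi&(W[...,2]>.006)&(W[...,2]<.024)
pts=W[g][:,:2].astype(np.float32);print(len(pts),np.median(W[g][:,2]))
r=cv2.minAreaRect(pts);print('green rect',r)
b=cv2.boxPoints(r);print(b)
red=((hsv[...,0]<8)|(hsv[...,0]>172))&(hsv[...,1]>150)&(hsv[...,2]>120)&roi&(W[...,2]>.09);print('red',red.sum(),W[red].mean(0))
# frame
L=r[1]; ang=np.radians(r[2])
c=np.array(r[0]); u=np.array([np.cos(ang),np.sin(ang)]) 
if L[0]<L[1]: u=np.array([-u[1],u[0]])
if u[1]<0:u=-u
yaw=np.arctan2(-u[0],u[1]);o=c-u*.010
x=np.array([u[1],-u[0]])
print('yaw',np.degrees(yaw),'origin',o)
R=np.stack([x,u],1)
# heights in fixture frame
F=(W[...,:2]-o)@R; zz=W[...,2]
for nm,m in(('lip tops',roi&(zz>.038)&(zz<.05)&(np.abs(F[...,0])<.03)&(F[...,1]>.0)&(F[...,1]<.14)),):
    ys=F[m][:,1]; print(nm,np.histogram(ys,bins=np.arange(0,.145,.005)))
m=roi&(zz>.012)&(zz<.022)&(np.abs(F[...,0])<.03)&(F[...,1]>0)&(F[...,1]<.13)
print(np.histogram(F[m][:,1],bins=np.arange(0,.135,.005))[0])
print('red in fixture',(W[red].mean(0)[:2]-o)@R)
print('nets cam',(np.array([.5988,-.1164])-o)@R,'stop',(np.array([.6287,.067])-o)@R,'tray',(np.array([.612,-.0134])-o)@R)
E
```

```text
2712 0.014567938941686093
green rect ((0.6082521080970764, -0.04706302285194397), (0.28824904561042786, 0.14834320545196533), 80.73104858398438)
[[ 0.511835   -0.17735898]
 [ 0.6582413  -0.20125246]
 [ 0.70466924  0.08323294]
 [ 0.55826294  0.10712641]]
red 43 [ 0.52100504 -0.08941436  0.09889323]
yaw -9.268951416015623 origin [ 0.60664142 -0.05693245]
lip tops (array([ 0,  0,  0,  0,  0,  0,  0,  0,  0,  0,  0,  0,  0,  0,  0,  0,  0,
        0, 19, 10,  0,  0,  0,  0,  0, 25, 37, 33]), array([0.   , 0.005, 0.01 , 0.015, 0.02 , 0.025, 0.03 , 0.035, 0.04 ,
       0.045, 0.05 , 0.055, 0.06 , 0.065, 0.07 , 0.075, 0.08 , 0.085,
       0.09 , 0.095, 0.1  , 0.105, 0.11 , 0.115, 0.12 , 0.125, 0.13 ,
       0.135, 0.14 ]))
[41 41 42 41 38 40 42 41 42 41 40 42 41 40 45 41 39 41 26 23 32 39 38 37
 33 20]
red in fixture [-0.07928641 -0.04585117]
nets cam [ 0.00183935 -0.0599541 ] stop [0.00180889 0.12586724] tray [-0.00172311  0.04382716]
```

View pics/crop1.png

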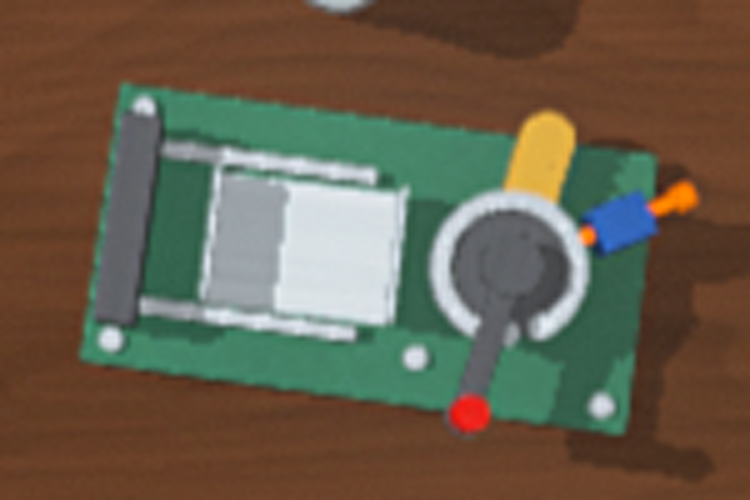

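The crop confirms it: bare grey tray on the bed at crop (305,250), well clear of the stop at (128,215), with the cam open. I'll start with the push pose inside the tray.

```bash
cat >> h.py <<'E'
from scipy.spatial.transform import Rotation as Ro
O=np.array([.6066,-.0569]);YAW=np.radians(-9.27)
X=np.array([np.cos(YAW),np.sin(YAW)]);U=np.array([-X[1],X[0]])
def fw(fx,fy,z): return np.r_[O+fx*X+fy*U,z]
def fx(p): return np.round(np.r_[(np.array(p[:2])-O)@np.stack([X,U],1),p[2]]*1000,1)
def go(fxm,fym,zm,yaw=80.73):
    o=get_obs();R=Ro.from_euler('xyz',o['tool_rot'],degrees=True)
    T=Ro.from_euler('xyz',[180,0,yaw],degrees=True)
    t=R.inv().apply(fw(fxm/1e3,fym/1e3,zm/1e3)-o['tool_pos'])*1000
    w=(R.inv()*T).as_rotvec(degrees=True)
    print('t',t.round(1),'|t|',np.linalg.norm(t).round(1),'w',w.round(2),'fix',fx(o['tool_pos']),'F',np.round(o['force'],1),'time',o['time_s'])
E
python3 - <<'E'
from h import *
go(0,50,221,162.77)
E
```

```text
t [-589.3 -475.1    1.6] |t| 757.0 w [ 0.01  0.   -0.  ] fix [-517.7  602.2  222.6] F [ 0.9 -0.4 -0.6] time 0.8
```

```bash
for i in 1; do
python3 -m creep '[{"tx":-29,"ty":-24,"gripper":-1},{"tx":-59,"ty":-48,"gripper":-1},{"tx":-88,"ty":-71,"gripper":-1},{"tx":-118,"ty":-95,"gripper":-1},{"tx":-147,"ty":-119,"gripper":-1}]' 20
python3 -m creep '[{"tx":-29,"ty":-24,"gripper":-1},{"tx":-59,"ty":-48,"gripper":-1},{"tx":-88,"ty":-71,"gripper":-1},{"tx":-118,"ty":-95,"gripper":-1},{"tx":-147,"ty":-119,"gripper":-1}]'
python3 -m creep '[{"tx":-29,"ty":-24,"gripper":-1},{"tx":-59,"ty":-48,"gripper":-1},{"tx":-88,"ty":-71,"gripper":-1},{"tx":-118,"ty":-95,"gripper":-1},{"tx":-147,"ty":-119,"gripper":-1}]'
python3 -m creep '[{"tx":-29,"ty":-24,"gripper":-1},{"tx":-59,"ty":-48,"gripper":-1},{"tx":-88,"ty":-71,"gripper":-1},{"tx":-118,"ty":-95,"gripper":-1},{"tx":-147,"ty":-119,"gripper":-1}]'
python3 -m creep '[{"wz":7,"gripper":-1},{"wz":14,"gripper":-1},{"wz":21,"gripper":-1},{"wz":28,"gripper":-1},{"wz":35,"gripper":-1}]'
python3 -m creep '[{"wz":7,"gripper":-1},{"wz":14,"gripper":-1},{"wz":21,"gripper":-1},{"wz":28,"gripper":-1},{"wz":35,"gripper":-1}]'
done
python3 -c "
from h import *
go(0,50,130)"
```

```text
t [-589.3 -475.1   92.6] |t| 762.6 w [ 1.000e-02 -1.000e-02  8.204e+01] fix [-517.7  602.2  222.6] F [ 0.9 -0.4 -0.6] time 0.8validation failed for argument at $[0]...
validation failed for argument at $[0]...
validation failed for argument at $[0]...
validation failed for argument at $[0]...
validation failed for argument at $[0]...
validation failed for argument at $[0]...
```

```bash

python3 -m creep '[{"wx":0,"wy":0,"wz":0,"tx":-29,"ty":-24,"tz":0,"gripper":-1},{"wx":0,"wy":0,"wz":0,"tx":-59,"ty":-48,"tz":0,"gripper":-1},{"wx":0,"wy":0,"wz":0,"tx":-88,"ty":-71,"tz":0,"gripper":-1},{"wx":0,"wy":0,"wz":0,"tx":-118,"ty":-95,"tz":0,"gripper":-1},{"wx":0,"wy":0,"wz":0,"tx":-147,"ty":-119,"tz":0,"gripper":-1}]' 20
```

```text
time_s: 1.22
tool_pos: [0.2987, 0.462, 0.2227]
tool_rot: [180.0, 0.0, 162.8]
force: [1.0, -0.1, 0.2]
grip_width: 0.0614
grasp_force: 0.0
```

```bash

python3 -m creep '[{"wx":0,"wy":0,"wz":0,"tx":-29,"ty":-24,"tz":0,"gripper":-1},{"wx":0,"wy":0,"wz":0,"tx":-59,"ty":-48,"tz":0,"gripper":-1},{"wx":0,"wy":0,"wz":0,"tx":-88,"ty":-71,"tz":0,"gripper":-1},{"wx":0,"wy":0,"wz":0,"tx":-118,"ty":-95,"tz":0,"gripper":-1},{"wx":0,"wy":0,"wz":0,"tx":-147,"ty":-119,"tz":0,"gripper":-1}]' >/dev/null
python3 -m creep '[{"wx":0,"wy":0,"wz":0,"tx":-29,"ty":-24,"tz":0,"gripper":-1},{"wx":0,"wy":0,"wz":0,"tx":-59,"ty":-48,"tz":0,"gripper":-1},{"wx":0,"wy":0,"wz":0,"tx":-88,"ty":-71,"tz":0,"gripper":-1},{"wx":0,"wy":0,"wz":0,"tx":-118,"ty":-95,"tz":0,"gripper":-1},{"wx":0,"wy":0,"wz":0,"tx":-147,"ty":-119,"tz":0,"gripper":-1}]' >/dev/null
python3 -m creep '[{"wx":0,"wy":0,"wz":0,"tx":-29,"ty":-24,"tz":0,"gripper":-1},{"wx":0,"wy":0,"wz":0,"tx":-59,"ty":-48,"tz":0,"gripper":-1},{"wx":0,"wy":0,"wz":0,"tx":-88,"ty":-71,"tz":0,"gripper":-1},{"wx":0,"wy":0,"wz":0,"tx":-118,"ty":-95,"tz":0,"gripper":-1},{"wx":0,"wy":0,"wz":0,"tx":-147,"ty":-119,"tz":0,"gripper":-1}]'
python3 -m creep '[{"wx":0,"wy":0,"wz":7,"tx":0,"ty":0,"tz":0,"gripper":-1},{"wx":0,"wy":0,"wz":14,"tx":0,"ty":0,"tz":0,"gripper":-1},{"wx":0,"wy":0,"wz":21,"tx":0,"ty":0,"tz":0,"gripper":-1},{"wx":0,"wy":0,"wz":28,"tx":0,"ty":0,"tz":0,"gripper":-1},{"wx":0,"wy":0,"wz":35,"tx":0,"ty":0,"tz":0,"gripper":-1}]' >/dev/null
python3 -m creep '[{"wx":0,"wy":0,"wz":7,"tx":0,"ty":0,"tz":0,"gripper":-1},{"wx":0,"wy":0,"wz":14,"tx":0,"ty":0,"tz":0,"gripper":-1},{"wx":0,"wy":0,"wz":21,"tx":0,"ty":0,"tz":0,"gripper":-1},{"wx":0,"wy":0,"wz":28,"tx":0,"ty":0,"tz":0,"gripper":-1},{"wx":0,"wy":0,"wz":35,"tx":0,"ty":0,"tz":0,"gripper":-1}]'
python3 -c "
from h import *
go(0,50,130)"
```

```text
time_s: 2.47
tool_pos: [0.6141, -0.0095, 0.2229]
tool_rot: [180.0, 0.0, 162.8]
force: [0.4, 0.5, 0.1]
grip_width: 0.0004
grasp_force: 0.0
time_s: 3.3
tool_pos: [0.6132, -0.0078, 0.2227]
tool_rot: [180.0, -0.0, 92.4]
force: [0.2, 0.0, -0.2]
grip_width: 0.0008
grasp_force: 0.0
t [ 0.2  1.4 92.7] |t| 92.7 w [ 1.000e-02 -2.000e-02  1.171e+01] fix [ -1.4  49.5 222.7] F [ 0.2  0.  -0.2] time 3.3
```

```bash

python3 -m creep '[{"wx":0,"wy":0,"wz":6,"tx":0,"ty":1,"tz":0,"gripper":-1},{"wx":0,"wy":0,"wz":11.7,"tx":0,"ty":1,"tz":0,"gripper":-1},{"wx":0,"wy":0,"wz":11.7,"tx":0,"ty":1,"tz":0,"gripper":-1}]' >/dev/null
cat >> h.py <<'E'
def wworld(d,o):
    i=optics.camera_info('wrist');H,W=d.shape;f=H/2/np.tan(np.radians(i['fovy']/2))
    v,u=np.mgrid[:H,:W];a=(u-i['cx'])/f;b=(v-i['cy'])/f;x,y=a.copy(),b.copy()
    for _ in range(8):
        s=1+i['k1']*(x*x+y*y);x,y=a/s,b/s
    P=np.stack([x*d,y*d,d],-1);T=np.array(i['tool_from_camera'])
    P=P@T[:3,:3].T+T[:3,3]
    return P@Ro.from_euler('xyz',o['tool_rot'],degrees=True).as_matrix().T+o['tool_pos']
E
python3 - <<'E'
from h import *
o=get_obs();p,d=shot('wrist','w1.png');W=wworld(d,o)
F=(W[...,:2]-O)@np.stack([X,U],1);zz=W[...,2]
m=(zz>.035)&(zz<.052)&(np.abs(F[...,0])<.025)&(F[...,1]>-.02)&(F[...,1]<.16)&(d>0)
h,e=np.histogram(F[m][:,1],bins=np.arange(-.02,.16,.003))
print([(round(a*1000),int(b)) for a,b in zip(e,h) if b])
go(0,50,25)
E
```

```text
[(-8, 73), (-5, 260), (88, 28), (91, 206), (94, 8), (124, 114), (127, 228), (130, 170), (133, 227), (136, 170), (139, 226), (142, 208), (145, 134)]
t [  0.3   0.4 197.6] |t| 197.6 w [ 0.01 -0.    0.47] fix [ -0.4  49.7 222.6] F [ 0.2 -0.8 -0.6] time 3.6
```

View pics/w1.png

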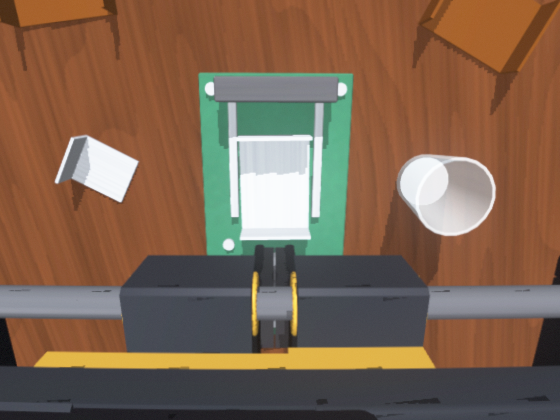

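The wrist picture agrees: the tray lips are at (273,138) and (275,235), the stop at (276,88), and the space inside the tray is free. Now I descend into it.

```bash

python3 -m creep '[{"wx":0,"wy":0,"wz":0.4,"tx":0,"ty":0,"tz":40,"gripper":-1},{"wx":0,"wy":0,"wz":0.4,"tx":0,"ty":0,"tz":80,"gripper":-1},{"wx":0,"wy":0,"wz":0.4,"tx":0,"ty":0,"tz":120,"gripper":-1},{"wx":0,"wy":0,"wz":0.4,"tx":0,"ty":0,"tz":150,"gripper":-1},{"wx":0,"wy":0,"wz":0.4,"tx":0,"ty":0,"tz":170,"gripper":-1}]' >/dev/null
python3 -m creep '[{"wx":0,"wy":0,"wz":0,"tx":0,"ty":0,"tz":10,"gripper":-1},{"wx":0,"wy":0,"wz":0,"tx":0,"ty":0,"tz":20,"gripper":-1},{"wx":0,"wy":0,"wz":0,"tx":0,"ty":0,"tz":26,"gripper":-1},{"wx":0,"wy":0,"wz":0,"tx":0,"ty":0,"tz":26,"gripper":-1}]'
python3 -c "
from h import *
go(0,110,27)"
```

```text
time_s: 4.35
tool_pos: [0.6142, -0.0079, 0.0263]
tool_rot: [-180.0, -0.0, 80.7]
force: [0.1, 1.0, 0.2]
grip_width: 0.0005
grasp_force: 0.0
t [60.4  0.3 -0.6] |t| 60.4 w [-0.01 -0.   -0.02] fix [-0.3 49.6 26.3] F [0.1 1.  0.2] time 4.35
```

```bash

python3 -m creep '[{"wx":0,"wy":0,"wz":0,"tx":10,"ty":0,"tz":0,"gripper":-1},{"wx":0,"wy":0,"wz":0,"tx":20,"ty":0,"tz":0,"gripper":-1},{"wx":0,"wy":0,"wz":0,"tx":26,"ty":0,"tz":0,"gripper":-1},{"wx":0,"wy":0,"wz":0,"tx":31,"ty":0,"tz":0,"gripper":-1},{"wx":0,"wy":0,"wz":0,"tx":35,"ty":0,"tz":0,"gripper":-1}]'
python3 -m creep '[{"wx":0,"wy":0,"wz":0,"tx":4,"ty":0,"tz":0,"gripper":-1},{"wx":0,"wy":0,"wz":0,"tx":8,"ty":0,"tz":0,"gripper":-1},{"wx":0,"wy":0,"wz":0,"tx":12,"ty":0,"tz":0,"gripper":-1},{"wx":0,"wy":0,"wz":0,"tx":16,"ty":0,"tz":0,"gripper":-1},{"wx":0,"wy":0,"wz":0,"tx":20,"ty":0,"tz":0,"gripper":-1}]'
python3 -c "
from h import *
go(0,115,27)"
```

```text
time_s: 4.77
tool_pos: [0.6206, 0.0267, 0.0275]
tool_rot: [179.9, 0.1, 80.7]
force: [-1.0, -3.9, 3.0]
grip_width: 0.0006
grasp_force: 1.9
time_s: 5.18
tool_pos: [0.6232, 0.0462, 0.0266]
tool_rot: [180.0, 0.0, 80.6]
force: [-0.3, -3.6, 2.3]
grip_width: 0.0003
grasp_force: 1.7
t [10.6  0.2 -0.4] |t| 10.6 w [ 0.01  0.01 -0.1 ] fix [ -0.2 104.4  26.6] F [-0.3 -3.6  2.3] time 5.1833
```

Contact is made and the tray is sliding at about 3.6 N. I continue gently towards the stop.

```bash

python3 -m creep '[{"wx":0,"wy":0,"wz":0,"tx":2,"ty":0,"tz":0,"gripper":-1},{"wx":0,"wy":0,"wz":0,"tx":4,"ty":0,"tz":0,"gripper":-1},{"wx":0,"wy":0,"wz":0,"tx":6,"ty":0,"tz":0,"gripper":-1},{"wx":0,"wy":0,"wz":0,"tx":7,"ty":0,"tz":0,"gripper":-1},{"wx":0,"wy":0,"wz":0,"tx":8,"ty":0,"tz":0,"gripper":-1}]'
python3 -m creep '[{"wx":0,"wy":0,"wz":0,"tx":1,"ty":0,"tz":0,"gripper":-1},{"wx":0,"wy":0,"wz":0,"tx":2,"ty":0,"tz":0,"gripper":-1}]'
python3 -m creep '[{"wx":0,"wy":0,"wz":0,"tx":1,"ty":0,"tz":0,"gripper":-1},{"wx":0,"wy":0,"wz":0,"tx":1,"ty":0,"tz":0,"gripper":-1}]'
```

```text
time_s: 5.6
tool_pos: [0.6244, 0.0542, 0.0265]
tool_rot: [-180.0, 0.0, 80.7]
force: [-0.7, -3.4, 3.1]
grip_width: 0.0004
grasp_force: 1.7
time_s: 5.77
tool_pos: [0.6244, 0.055, 0.0265]
tool_rot: [-180.0, 0.1, 80.6]
force: [-1.5, -6.7, 3.5]
grip_width: 0.0006
grasp_force: 3.4
time_s: 5.93
tool_pos: [0.6244, 0.055, 0.0265]
tool_rot: [-180.0, 0.1, 80.6]
force: [-1.1, -7.2, 3.6]
grip_width: 0.0006
grasp_force: 3.4
```

```bash

python3 -m creep '[{"wx":0,"wy":0,"wz":0,"tx":1,"ty":0,"tz":0,"gripper":-1},{"wx":0,"wy":0,"wz":0,"tx":2,"ty":0,"tz":0,"gripper":-1},{"wx":0,"wy":0,"wz":0,"tx":2,"ty":0,"tz":0,"gripper":-1}]'
python3 -c "
from h import *
go(0,90,150)"
```

```text
time_s: 6.18
tool_pos: [0.6244, 0.055, 0.0266]
tool_rot: [-179.9, 0.3, 80.5]
force: [-2.8, -8.4, 5.0]
grip_width: 0.0001
grasp_force: 4.8
t [ -23.9    0.4 -123.3] |t| 125.6 w [-0.05  0.27 -0.2 ] fix [ -0.4 113.3  26.6] F [-2.8 -8.4  5. ] time 6.1833
```

```bash

python3 -m creep '[{"wx":0,"wy":0,"wz":0,"tx":-10,"ty":0,"tz":0,"gripper":-1},{"wx":0,"wy":0,"wz":0,"tx":-24,"ty":0,"tz":0,"gripper":-1},{"wx":0,"wy":0,"wz":0,"tx":-24,"ty":0,"tz":-40,"gripper":-1},{"wx":0,"wy":0,"wz":0,"tx":-24,"ty":0,"tz":-80,"gripper":-1},{"wx":0,"wy":0,"wz":0,"tx":-24,"ty":0,"tz":-120,"gripper":-1}]'
python3 - <<'E'
from h import *
o=get_obs();p,d=shot('wrist','w2.png');W=wworld(d,o)
F=(W[...,:2]-O)@np.stack([X,U],1);zz=W[...,2]
m=(zz>.035)&(zz<.052)&(np.abs(F[...,0])<.025)&(F[...,1]>-.02)&(F[...,1]<.16)&(d>0)
h,e=np.histogram(F[m][:,1],bins=np.arange(-.02,.16,.003))
print([(round(a*1000),int(b)) for a,b in zip(e,h) if b])
p,d=shot('top','top2.png');W=world('top',d);hsv=cv2.cvtColor(p,cv2.COLOR_RGB2HSV)
red=((hsv[...,0]<8)|(hsv[...,0]>172))&(hsv[...,1]>150)&(hsv[...,2]>120)&(W[...,2]>.09)&(W[...,2]<.11);print(red.sum(),fx(np.median(W[red],0)))
go(-79,-46,147)
E
```

```text
time_s: 6.6
tool_pos: [0.6202, 0.0355, 0.147]
tool_rot: [-179.9, -0.0, 80.6]
force: [1.4, 0.4, 1.4]
grip_width: 0.0006
grasp_force: 0.0
[(121, 195), (124, 217), (127, 281), (130, 281), (133, 330), (136, 296), (139, 278), (142, 303), (145, 328)]
42 [-79.1 -45.6 100. ]
t [-140.7  -82.9    5. ] |t| 163.4 w [ 0.66 -0.35 -0.06] fix [  4.   94.6 153.8] F [ 0.6 -0.5  0.4] time 6.7
```

View pics/w2.png

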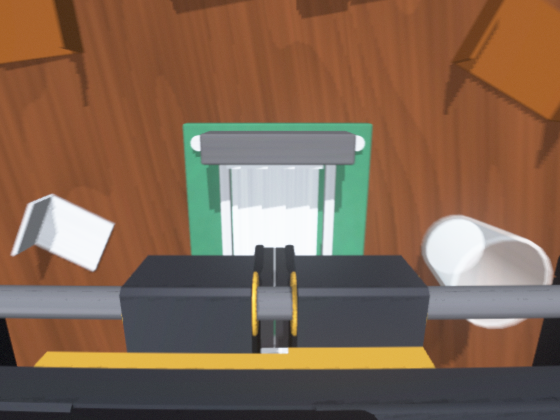

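The tray's lip now lies against the stop at (275,165) with no gap, and the handle has not moved. Now to the handle.

```bash

python3 -m creep '[{"wx":0,"wy":0,"wz":0,"tx":-34,"ty":-20,"tz":0,"gripper":0},{"wx":0,"wy":0,"wz":0,"tx":-68,"ty":-40,"tz":0,"gripper":0},{"wx":0,"wy":0,"wz":0,"tx":-102,"ty":-60,"tz":0,"gripper":0},{"wx":0,"wy":0,"wz":0,"tx":-136,"ty":-79,"tz":0,"gripper":0},{"wx":0,"wy":0,"wz":0,"tx":-136,"ty":-79,"tz":0,"gripper":0}]'
python3 -m creep '[{"wx":0,"wy":0,"wz":0,"tx":0,"ty":0,"tz":0,"gripper":0},{"wx":0,"wy":0,"wz":0,"tx":0,"ty":0,"tz":0,"gripper":0}]' | tail -2
python3 -c "
from h import *
go(-79.1,-45.6,72)"
```

```text
time_s: 7.12
tool_pos: [0.5161, -0.0931, 0.1459]
tool_rot: [-179.8, -0.0, 80.1]
force: [0.3, -0.8, -0.4]
grip_width: 0.026
grasp_force: 0.0
grip_width: 0.0385
grasp_force: 0.0
t [-4.4  0.3 74.4] |t| 74.5 w [ 0.03 -0.12 -0.05] fix [-79.5 -41.3 146.4] F [0.9 0.4 0.7] time 7.2833
```

```bash

python3 -m creep '[{"wx":0,"wy":0,"wz":0,"tx":-4,"ty":0,"tz":20,"gripper":0},{"wx":0,"wy":0,"wz":0,"tx":-4,"ty":0,"tz":40,"gripper":0},{"wx":0,"wy":0,"wz":0,"tx":-4,"ty":0,"tz":60,"gripper":0},{"wx":0,"wy":0,"wz":0,"tx":-4,"ty":0,"tz":74,"gripper":0},{"wx":0,"wy":0,"wz":0,"tx":-4,"ty":0,"tz":74,"gripper":0}]'
python3 -m creep '[{"wx":0,"wy":0,"wz":0,"tx":0,"ty":0,"tz":0,"gripper":-0.7},{"wx":0,"wy":0,"wz":0,"tx":0,"ty":0,"tz":0,"gripper":-0.7},{"wx":0,"wy":0,"wz":0,"tx":0,"ty":0,"tz":0,"gripper":-0.7},{"wx":0,"wy":0,"wz":0,"tx":0,"ty":0,"tz":0,"gripper":-0.7}]' 12
python3 -c "
from h import *
go(-79.1,-45.6,72)
for a in np.arange(0.054,1.81,.1).tolist()+[1.8]:
    t=2.912+a;print(round(a,2),'dx %.1f dy %.1f'%(80*np.sin(t)-14.4,80*np.cos(t)+79.1))"
```

```text
time_s: 7.7
tool_pos: [0.519, -0.0877, 0.0692]
tool_rot: [-179.7, 0.1, 80.8]
force: [-1.1, 0.1, -0.5]
grip_width: 0.0434
grasp_force: 0.0
time_s: 8.03
tool_pos: [0.5217, -0.0897, 0.0736]
tool_rot: [179.9, -0.0, 80.7]
force: [0.2, 1.4, -0.7]
grip_width: 0.0247
grasp_force: 0.0
t [ 0.4 -0.6  1.6] |t| 1.8 w [ 0.11 -0.04 -0.04] fix [-78.5 -46.   73.6] F [ 0.2  1.4 -0.7] time 8.0333
0.05 dx -0.4 dy 0.3
0.15 dx -8.4 dy -0.7
0.25 dx -16.4 dy -0.9
0.35 dx -24.3 dy -0.3
0.45 dx -32.2 dy 1.1
0.55 dx -39.9 dy 3.3
0.65 dx -47.3 dy 6.2
0.75 dx -54.5 dy 9.9
0.85 dx -61.2 dy 14.2
0.95 dx -67.4 dy 19.2
1.05 dx -73.1 dy 24.8
1.15 dx -78.3 dy 30.9
1.25 dx -82.8 dy 37.5
1.35 dx -86.6 dy 44.6
1.45 dx -89.6 dy 51.9
1.55 dx -92.0 dy 59.6
1.65 dx -93.5 dy 67.4
1.75 dx -94.3 dy 75.4
1.8 dx -94.4 dy 79.1
```

```bash

python3 -m creep '[{"wx":0,"wy":0,"wz":0,"tx":0,"ty":0,"tz":0,"gripper":-1},{"wx":0,"wy":0,"wz":0,"tx":0,"ty":0,"tz":0,"gripper":-1},{"wx":0,"wy":0,"wz":0,"tx":0,"ty":0,"tz":0,"gripper":-1},{"wx":0,"wy":0,"wz":0,"tx":0,"ty":0,"tz":0,"gripper":-1}]' 12
python3 -m creep '[{"wx":0,"wy":0,"wz":0,"tx":-8,"ty":-1,"tz":0,"gripper":-1},{"wx":0,"wy":0,"wz":0,"tx":-16,"ty":-1,"tz":0,"gripper":-1},{"wx":0,"wy":0,"wz":0,"tx":-24,"ty":0,"tz":0,"gripper":-1},{"wx":0,"wy":0,"wz":0,"tx":-32,"ty":1,"tz":0,"gripper":-1},{"wx":0,"wy":0,"wz":0,"tx":-40,"ty":3,"tz":0,"gripper":-1}]'
python3 -c "
from h import *
go(-75.8,-85.5,72)"
```

```text
time_s: 8.37
tool_pos: [0.5219, -0.0899, 0.0734]
tool_rot: [179.9, -0.0, 80.7]
force: [2.0, -0.0, 2.4]
grip_width: 0.0177
grasp_force: 12.0
time_s: 8.78
tool_pos: [0.5172, -0.129, 0.0733]
tool_rot: [-180.0, -0.1, 80.7]
force: [-1.0, 4.7, 7.5]
grip_width: 0.0178
grasp_force: 12.0
t [0.1 0.9 1.3] |t| 1.5 w [-0.03 -0.15 -0.01] fix [-76.7 -85.6  73.3] F [-1.   4.7  7.5] time 8.7833
```

```bash

python3 -m creep '[{"wx":0,"wy":0,"wz":0,"tx":-7,"ty":3,"tz":0,"gripper":-1},{"wx":0,"wy":0,"wz":0,"tx":-14.5,"ty":7,"tz":0,"gripper":-1},{"wx":0,"wy":0,"wz":0,"tx":-21,"ty":11,"tz":0,"gripper":-1},{"wx":0,"wy":0,"wz":0,"tx":-27,"ty":16,"tz":0,"gripper":-1},{"wx":0,"wy":0,"wz":0,"tx":-33,"ty":22,"tz":0,"gripper":-1}]'
python3 -m creep '[{"wx":0,"wy":0,"wz":0,"tx":-5,"ty":6,"tz":0,"gripper":-1},{"wx":0,"wy":0,"wz":0,"tx":-10,"ty":13,"tz":0,"gripper":-1},{"wx":0,"wy":0,"wz":0,"tx":-14,"ty":20,"tz":0,"gripper":-1},{"wx":0,"wy":0,"wz":0,"tx":-17,"ty":27,"tz":0,"gripper":-1},{"wx":0,"wy":0,"wz":0,"tx":-19,"ty":35,"tz":0,"gripper":-1}]'
python3 -c "
from h import *
go(0,-140,72)"
```

```text
time_s: 9.2
tool_pos: [0.5293, -0.1681, 0.0727]
tool_rot: [-179.5, 0.0, 80.6]
force: [-10.0, -1.2, 13.2]
grip_width: 0.0174
grasp_force: 11.9
time_s: 9.62
tool_pos: [0.5585, -0.1987, 0.0725]
tool_rot: [-179.5, 0.5, 80.4]
force: [-12.0, -11.9, 9.6]
grip_width: 0.0163
grasp_force: 13.2
t [ 7.9 24.6  0.2] |t| 25.8 w [-0.51  0.5  -0.36] fix [ -24.6 -147.7   72.5] F [-12.  -11.9   9.6] time 9.6167
```

```bash

python3 -m creep '[{"wx":0,"wy":0,"wz":0,"tx":0,"ty":0,"tz":0,"gripper":-1},{"wx":0,"wy":0,"wz":0,"tx":0,"ty":0,"tz":0,"gripper":-1}]'
python3 - <<'E'
from h import *
go(0,-140,72)
a=shot('side','s2.png')[0][130:280,220:420];b=shot('top','t3.png')[0][140:290,230:430]
cv2.imwrite('pics/c3.png',cv2.resize(np.hstack([a,b])[:,:,::-1],(800,300),interpolation=cv2.INTER_CUBIC))
E
```

```text
time_s: 9.78
tool_pos: [0.5601, -0.1998, 0.0726]
tool_rot: [-179.7, 0.6, 80.3]
force: [-6.4, -12.5, 5.5]
grip_width: 0.016
grasp_force: 13.2
t [ 8.7 22.8  0.4] |t| 24.4 w [-0.28  0.6  -0.41] fix [ -22.8 -148.5   72.6] F [ -6.4 -12.5   5.5] time 9.7833
```

View pics/c3.png

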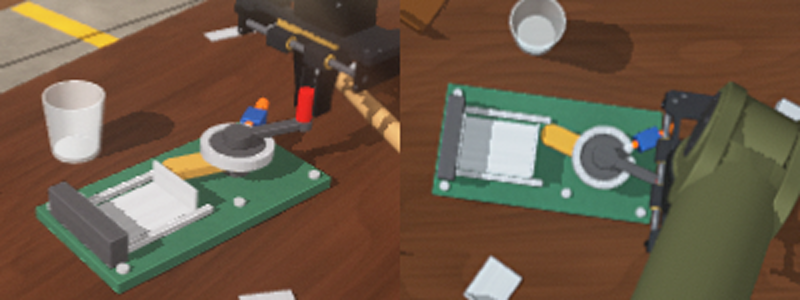

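The handle is still held and the lobe has nearly swung behind the tray. The post has slid to the pad edge, so I open, re-centre by +11 mm and close again.

```bash

python3 -m creep '[{"wx":0,"wy":0,"wz":0,"tx":0,"ty":0,"tz":0,"gripper":-0.2},{"wx":0,"wy":0,"wz":0,"tx":0,"ty":0,"tz":0,"gripper":-0.2},{"wx":0,"wy":0,"wz":0,"tx":0,"ty":0,"tz":0,"gripper":-0.2},{"wx":0,"wy":0,"wz":0,"tx":0,"ty":0,"tz":0,"gripper":-0.2}]'
python3 - <<'E'
from h import *
go(0,-140,72)
p,d=shot('side','s3.png');W=world('side',d);hsv=cv2.cvtColor(p,cv2.COLOR_RGB2HSV)
red=((hsv[...,0]<8)|(hsv[...,0]>172))&(hsv[...,1]>150)&(hsv[...,2]>100)&(W[...,2]>.06)&(W[...,2]<.11);r=fx(np.median(W[red],0));print(red.sum(),r,np.arctan2(r[1]+60,r[0])%6.283-2.912)
print(nets.place_of('lever_grip','side')[:1])
E
```

```text
time_s: 10.22
tool_pos: [0.5645, -0.19, 0.072]
tool_rot: [-179.9, -0.0, 80.7]
force: [0.2, 0.0, 0.6]
grip_width: 0.0319
grasp_force: 0.0
t [-1.8 20.1  0. ] |t| 20.2 w [-0.07 -0.03 -0.05] fix [ -20.1 -138.2   72. ] F [0.2 0.  0.6] time 10.2167
115 [ -24.5 -130.9   87.4] 1.4674923436016654
[{'point': [0.5614, -0.188, 0.0832], 'confidence': 0.65}]
```

```bash

python3 -m creep '[{"wx":0,"wy":0,"wz":0,"tx":0,"ty":5,"tz":0,"gripper":-0.2},{"wx":0,"wy":0,"wz":0,"tx":-1,"ty":9,"tz":0,"gripper":-0.2},{"wx":0,"wy":0,"wz":0,"tx":-1,"ty":13,"tz":0,"gripper":-0.2},{"wx":0,"wy":0,"wz":0,"tx":-2,"ty":17,"tz":0,"gripper":-0.2},{"wx":0,"wy":0,"wz":0,"tx":-2,"ty":20,"tz":0,"gripper":-0.2}]'
python3 -m creep '[{"wx":0,"wy":0,"wz":0,"tx":0,"ty":1,"tz":0,"gripper":-0.2},{"wx":0,"wy":0,"wz":0,"tx":0,"ty":1,"tz":0,"gripper":-0.2},{"wx":0,"wy":0,"wz":0,"tx":0,"ty":1,"tz":0,"gripper":-0.2},{"wx":0,"wy":0,"wz":0,"tx":0,"ty":1,"tz":0,"gripper":-0.2}]'
python3 - <<'E'
from h import *
go(0,-140,72)
p,d=shot('side','s4.png');W=world('side',d);hsv=cv2.cvtColor(p,cv2.COLOR_RGB2HSV)
red=((hsv[...,0]<8)|(hsv[...,0]>172))&(hsv[...,1]>150)&(hsv[...,2]>100)&(W[...,2]>.06)&(W[...,2]<.11);r=fx(np.median(W[red],0));print(red.sum(),r,np.arctan2(r[1]+60,r[0])%6.283-2.912)
for q in nets.place_of('lever_grip','side')[:2]:print(fx(q['point']),q['confidence'])
E
```

```text
time_s: 10.73
tool_pos: [0.5854, -0.1957, 0.0727]
tool_rot: [179.9, 0.0, 80.7]
force: [-0.5, -0.5, -0.5]
grip_width: 0.0349
grasp_force: 0.0
time_s: 11.07
tool_pos: [0.5854, -0.1957, 0.0726]
tool_rot: [180.0, -0.0, 80.7]
force: [0.8, -0.1, -0.8]
grip_width: 0.035
grasp_force: 0.0
t [ 0.4 -1.4  0.6] |t| 1.6 w [ 0.01 -0.01 -0.06] fix [   1.4 -140.4   72.6] F [ 0.8 -0.1 -0.8] time 11.0667
117 [  -2.9 -134.6   87.6] 1.7613492427953599
[-1.00e-01 -1.39e+02  8.03e+01] 0.98
```

No contact force, and the handle sits at fixture x ≈ 0. It appears to have snapped in, so I withdraw straight up and check.

```bash

python3 -m creep '[{"wx":0,"wy":0,"wz":0,"tx":0,"ty":0,"tz":-25,"gripper":-0.2},{"wx":0,"wy":0,"wz":0,"tx":0,"ty":0,"tz":-60,"gripper":-0.2},{"wx":0,"wy":0,"wz":0,"tx":0,"ty":0,"tz":-100,"gripper":-0.2},{"wx":0,"wy":0,"wz":0,"tx":0,"ty":0,"tz":-140,"gripper":-0.2},{"wx":0,"wy":0,"wz":0,"tx":0,"ty":0,"tz":-150,"gripper":-0.2}]' >/dev/null
python3 -m creep '[{"wx":0,"wy":0,"wz":0,"tx":-41,"ty":0,"tz":0,"gripper":-0.2},{"wx":0,"wy":0,"wz":0,"tx":-82,"ty":0,"tz":0,"gripper":-0.2},{"wx":0,"wy":0,"wz":0,"tx":-123,"ty":0,"tz":0,"gripper":-0.2},{"wx":0,"wy":0,"wz":0,"tx":-164,"ty":0,"tz":0,"gripper":-0.2},{"wx":0,"wy":0,"wz":0,"tx":-200,"ty":0,"tz":0,"gripper":-0.2}]' >/dev/null
python3 -m creep '[{"wx":0,"wy":0,"wz":0,"tx":-41,"ty":0,"tz":0,"gripper":-0.2},{"wx":0,"wy":0,"wz":0,"tx":-50,"ty":0,"tz":0,"gripper":-0.2},{"wx":0,"wy":0,"wz":0,"tx":-50,"ty":0,"tz":0,"gripper":-0.2}]'
python3 - <<'E'
from h import *
a=shot('side','s5.png')[0][150:270,230:390];b,d=shot('top','t5.png')
W=world('top',d);hsv=cv2.cvtColor(b,cv2.COLOR_RGB2HSV)
red=((hsv[...,0]<8)|(hsv[...,0]>172))&(hsv[...,1]>150)&(hsv[...,2]>120)&(W[...,2]>.09)&(W[...,2]<.11);r=fx(W[red].mean(0));print(red.sum(),r,np.arctan2(r[1]+60,r[0])%6.283-2.912)
cv2.imwrite('pics/c5.png',cv2.resize(np.hstack([a,b[150:270,235:395]])[:,:,::-1],(800,300),interpolation=cv2.INTER_CUBIC))
F=(W[...,:2]-O)@np.stack([X,U],1);zz=W[...,2]
m=(zz>.025)&(zz<.052)&(np.abs(F[...,0])<.03)&(F[...,1]>-.02)&(F[...,1]<.15)
h,e=np.histogram(F[m][:,1],bins=np.arange(-.02,.15,.005));print([(round(x*1000),int(y)) for x,y in zip(e,h) if y])
E
```

```text
time_s: 12.25
tool_pos: [0.5412, -0.4475, 0.2222]
tool_rot: [-179.9, 0.2, 80.2]
force: [0.6, 0.6, -0.5]
grip_width: 0.035
grasp_force: 0.0
44 [  -1.3 -139.9   98.8] 1.7839347707704514
[(-20, 20), (-15, 22), (-10, 21), (-5, 22), (0, 21), (5, 20), (10, 22), (15, 20), (20, 13), (25, 31), (30, 3), (120, 19), (125, 45), (130, 46), (135, 42), (140, 42)]
```

View pics/c5.png

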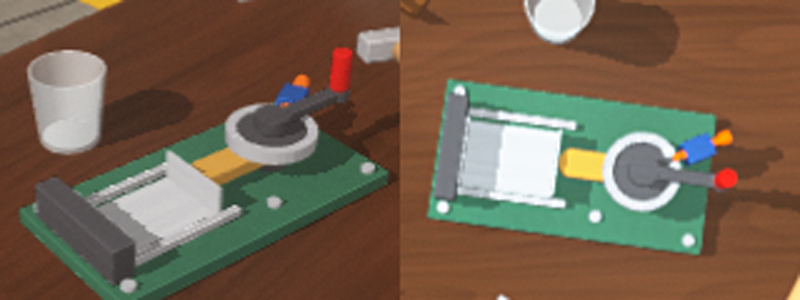

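The tray is against the stop (crop right (452,148)). The lobe (585,163) stands behind it, and the handle (726,178) points to -y at about 1.78 rad. I check the follower's travel against the first picture, then hand in.

```bash
python3 - <<'E'
from h import *
r=[]
for f in('top1.png','t5.png'):
    z=np.load(f'pics/{f}.npz');p,d=z['p'],z['d'];W=world('top',d);hsv=cv2.cvtColor(p,cv2.COLOR_RGB2HSV)
    F=(W[...,:2]-O)@np.stack([X,U],1);s=(F-[0,-.06])@np.array([.5,-.866])
    m=(hsv[...,0]>4)&(hsv[...,0]<17)&(hsv[...,1]>210)&(hsv[...,2]>150)&(s>.07)&(s<.13)&(W[...,2]>.03)&(W[...,2]<.07)&(abs(F[...,0]-.045)<.03)
    r.append((np.percentile(s[m],95),s[m].mean()));print(m.sum(),r[-1])
if r[0][0]-r[1][0]>.0025: print('dropped',env.sign_off())
E
```

```text
34 (np.float64(0.10173293872361779), np.float64(0.09421805647582897))
13 (np.float64(0.09826109587109211), np.float64(0.09137179814487761))
the job is handed in; nothing more can be done
dropped None
```

The job is handed in at about 12.5 s of the 50 s allowed: the tray is home against the stop, and the cam is locked at about 1.78 rad with the lobe behind the tray. The follower's tail moved in about 3 mm in the top picture against 5 mm nominal, a coarse reading that fits a drop into the notch. I saw nothing else on the bench moved.

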